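# Park the signature pad under its low bridge

### The job

The counter is being cleared: push the flat black signature pad along the counter into the empty one of the two low grey bridges, the long way in, until its rear edge is flush with the bridge's front edge and it lies square in the bay. Only push it with the fingers: keep it flat on the counter, never lift, carry or tip it, and do not shift the other things on the counter and bridges. Then take the hand away.

Things in the scene. Friction and masses are not known exactly. Their poses are not given: they have to be found in the camera images.
- pad: loose signature pad: flat black box 110 mm long (its own x) x 92 mm wide (y) x 22 mm tall, 0.25 to 0.5 kg, standing on a narrower rubber plinth (70 x 56 mm, 6 mm high) so that pressing on its rim tips it. A grey screen lies in its top, nearer the leading end, and a narrow light strip across the rear end. Origin: centre of its underside, on the counter (z = 0). +x points to the leading end, which goes in first; at the start it points within about 25 degrees of the bridges' +x.
- pad_rear (a point): middle of the pad's rear end face (the -x end, 55 mm behind the pad's origin), 14 mm above the counter; axes as the pad's
- free_bridge: the empty bridge, fixed to the counter: a grey steel plate 110 mm deep (x) x 130 mm wide (y), top face 33 mm and underside 29 mm above the counter, on a 6 mm thick leg along each side (clear width 118 mm), open in front and behind. Origin: on the counter under its centre; +x points straight into the bay, away from the open front. The ink tin rests on the rear half of its top.
- bay_mouth (a point): middle of the empty bridge's front edge, at counter height (55 mm in front of the bridge's origin); axes as the bridge's: +x straight in, y across, z up
- full_bridge: the other bridge, fixed, same size, standing beside the empty one in line with it and facing the same way, 134 mm between centres, on either side; a black card reader fills its bay and pokes out 14 mm in front of it. Origin: on the counter under its centre. The note block rests on the rear half of its top.
- rail: fixed aluminium rail behind both bridges, 290 mm long (y), 16 mm thick, 50 mm tall, its middle plane 75 mm beyond the bridges' centres; origin under its centre
- ink_tin: loose flat steel tin 40 x 70 x 16 mm on top of the empty bridge; origin under its centre; bystander
- note_block: loose pale note block 50 x 50 x 20 mm on top of the full bridge; origin under its centre; bystander
- stamp: loose wooden hand stamp, round, 32 mm across, 72 mm tall; origin under its centre; bystander, standing behind the rail
- stapler: loose black stapler 120 x 32 x 38 mm; origin under its centre; bystander, lying lengthwise beside the lane, about 160 mm from the middle between the bridges
- sanitiser: loose white bottle 60 mm across, 150 mm tall; origin under its centre; bystander
- pen_cup: loose dark cup with pens, 72 mm across, 145 mm tall with the pens; origin under its centre; bystander
- card_box: loose cardboard box 75 x 100 x 45 mm; origin under its centre; bystander
Not all that is in view belongs to the job. Leave any blue or turquoise look-alike of the pad alone. What is shaped like the free_bridge but green is not meant.

How it is judged:
By the outcome, as a careful person would: the job done as asked, in the order asked, and still so for the second after the job is handed in, with the robot touching nothing.
It also fails if it takes over 54 s, if anything falls off the work surface, if the arm or the gripper's body presses on something with over 40 N, if the wrist force passes 120 N, or if a joint passes its speed limit or range.

### The arm

A 6-joint arm with a two-finger parallel gripper is mounted at the origin on the work surface. World frame = base frame: x ahead of the robot, y to its left, z up, the work surface at z = 0. Lengths are in mm, angles in rad, forces in N, time in s.
With the tool pointing down it reaches from about 350 to 975 mm from the base axis. Payload 17.4 kg.
Tool frame: the origin (TCP) lies on the centre line of the jaws, within the pads' length; the fingertips stand 17 mm ahead of it and the grasp point (between the pads) lies 2 mm behind it; z points along the fingers, y is the direction in which the jaws open and shut (so a half turn about z gives the same grasp; the last joint's range is limited). The gripper opens to 85 mm and grips with 20 to 120 N. Pads are 22 mm wide; open, the fingers measure 114 mm over their backs; the gripper's body (76 mm by 85 mm) begins 54 mm behind the grasp point. The pads swing forward as they close: fully open they stand 13 mm farther back than shut.
Start: joints at [1.134, 0.116, 1.442, -0, 1.584, -0.038], TCP at [262.119, 622.034, 208.503] pointing down, gripper open.
Joint ranges: [-2.83, 2.83], [-0.83, 2.19], [0.07, 2.5], [-1.14, 4.28], [0.01, 3], [-2.97, 2.97]. Speed limits (rad/s): [1.89, 1.89, 2.22, 3.14, 3.14, 3.14].

### API

Orientations are given as a rotation vector (axis times angle).
In Python, from workcell import status, optics, arm gives the robot as it stands.
- The arm moves only by the shell command python3 -m pendant 'ROWS' [FORCE]. ROWS is text: rows parted by semicolons, each of 7 numbers parted by spaces: the gripper command: -1 is fully open, 1 is shut, values between are in proportion, then the shift along the tool's x, y, z in cm, then the turn, a rotation vector about the tool's x, y, z in rad. In form: jaw dx dy dz ax ay az; .... A call has 1 to 5 rows; each row is the pose to reach, as a shift and turn from the pose commanded when the call began, along the tool's axes at that moment; what a row does not reach only later rows make up. A row lasts 1/10 s, in which the tool goes at most 50 mm and 8.59 degrees, less where a joint would pass 70% of its speed; a pose out of reach is approached as far as the arm can. A call with a gripper value outside its range is refused whole. The fingers move at their own pace and stop on an object; FORCE is the grip in N (left out, the last holds). Time passes only in rows, so rows that repeat a pose let the fingers close. It gives the time, the measured TCP pose, the force and the opening at its end, in the units of the state.
- status.get_obs(): the state, without advancing time (a new reading comes with each control period).
- optics.camera(name): name is "side" or "top" or "wrist"; returns a dict with "pixels" (384x512x3 uint8, red, green, blue), "range_z" (384x512 float32, mm along the optical axis (not along the pixel's ray), 0 where there is no reading), "vertical_fov" (degrees; the focal length in pixels is half the picture's height over the tangent of half this angle, whatever the lens; pixels are square), "cx", "cy" (the principal point, pixels), "world_to_cam" (4x4, takes a point from world to camera coordinates). Camera axes: x right, y down, z forward; pixel columns grow to the right and rows downward; lengths in mm; the calibration is good to about 2 mm. A picture is of the moment at which its call begins.
- arm.finish_job(): hands the job in, once; it reports no verdict.
The state is a dict: "time_s": time; "qpos": joint angles; "qd": joint speeds; "joint_efforts": joint torques, N m; "tcp_pos": TCP position; "eef_rot": TCP orientation; "ft_force": force on the tool from outside, world axes, zero at the start; "moment": the same for the moment, N m; "finger_gap": opening from 0.0 (shut) to 1.0 (fully open).
Only numpy, scipy, OpenCV 4.12 (cv2) and the standard library are available. Lean on these libraries where they do the work, as an engineer would, in place of code of your own. Each camera call takes 0.05 s, during which the arm holds its last target. There are 200 camera calls.

## Working session

There is one attempt and no reset: what is moved stays moved. The work goes in short steps, Python scripts to look and compute and a shell command to move; the robot and the scene stay as the last step left them, time stands still between calls to the robot, and variables do not carry over. Pictures are saved under pics/ and viewed, about 8 in all and at most 12, crops included, and the job is handed in when it is done.

```bash
mkdir -p pics; ls
cat > h.py <<'E'
import numpy as np, cv2
from workcell import status, optics, arm
def grab(n):
    c=optics.camera(n); c['f']=192/np.tan(np.radians(c['vertical_fov'])/2); return c
def save(c,name,crop=None,s=1):
    im=c['pixels'][:,:,::-1]
    if crop: im=im[crop[1]:crop[3],crop[0]:crop[2]]
    cv2.imwrite('pics/'+name,cv2.resize(im,None,fx=s,fy=s,interpolation=cv2.INTER_CUBIC))
def ray(c,uv,z):
    uv=np.atleast_2d(np.asarray(uv,float)); M=np.linalg.inv(c['world_to_cam'])
    d=np.c_[(uv[:,0]-c['cx'])/c['f'],(uv[:,1]-c['cy'])/c['f'],np.ones(len(uv))]@M[:3,:3].T
    o=M[:3,3]; return o+d*((z-o[2])/d[:,2])[:,None]
def cloud(c):
    v,u=np.mgrid[:384,:512]; z=c['range_z']; M=np.linalg.inv(c['world_to_cam'])
    p=np.stack([(u-c['cx'])/c['f']*z,(v-c['cy'])/c['f']*z,z],-1)
    w=p@M[:3,:3].T+M[:3,3]; w[z==0]=np.nan; return w
E
python3 - <<'E'
from h import *
o=status.get_obs(); print({k:np.round(v,3) for k,v in o.items()})
for n in('top','side'):
    c=grab(n); save(c,n+'0.png',s=1.5); np.save(n+'0.npy',c,allow_pickle=True)
    M=np.linalg.inv(c['world_to_cam']); print(n,c['f'],c['cx'],c['cy'],np.round(M,3))
E
```

```text
pics
{'time_s': np.float64(0.0), 'qpos': array([ 1.134,  0.116,  1.442, -0.   ,  1.584, -0.038]), 'qd': array([ 0.001,  0.   ,  0.002, -0.001, -0.002, -0.001]), 'joint_efforts': array([ 0.0000e+00, -7.3197e+01, -6.3251e+01, -0.0000e+00,  6.0000e-03,
       -0.0000e+00]), 'tcp_pos': array([262.026, 621.827, 207.768]), 'eef_rot': array([-6.220e-01, -3.079e+00,  2.000e-03]), 'ft_force': array([ 0.374,  0.267, -0.333]), 'moment': array([ 0.006, -0.017, -0.031]), 'finger_gap': np.float64(1.003)}
top 415.7061911981993 249.94414463464014 188.53317166744884 [[-3.000000e-03 -9.810000e-01  1.960000e-01  3.140520e+02]
 [-1.000000e+00 -0.000000e+00 -1.600000e-02  2.807500e+01]
 [ 1.500000e-02 -1.960000e-01 -9.800000e-01  1.273149e+03]
 [ 0.000000e+00  0.000000e+00  0.000000e+00  1.000000e+00]]
side 386.5180422441218 250.02302407232918 186.73541854185603 [[-9.90000e-01 -1.06000e-01  8.90000e-02  4.52041e+02]
 [-1.37000e-01  6.70000e-01 -7.30000e-01  8.68388e+02]
 [ 1.80000e-02 -7.35000e-01 -6.78000e-01  8.38924e+02]
 [ 0.00000e+00  0.00000e+00  0.00000e+00  1.00000e+00]]
```

View pics/top0.png

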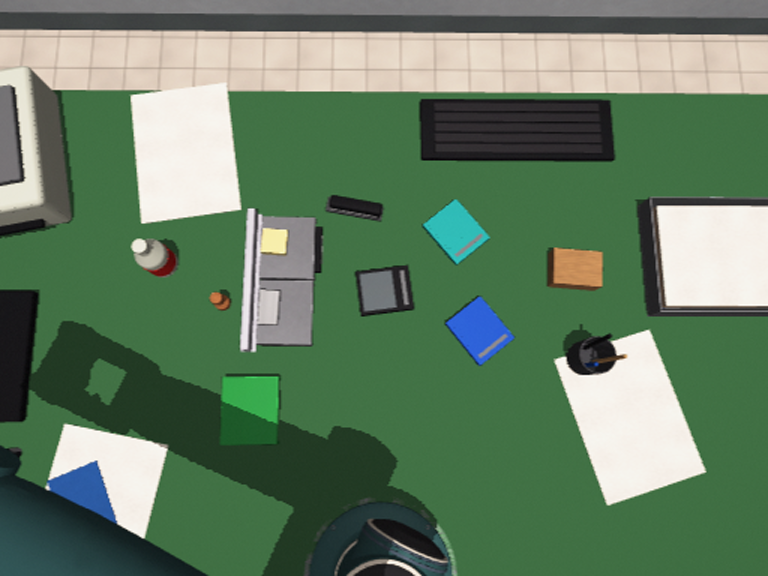

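View pics/side0.png

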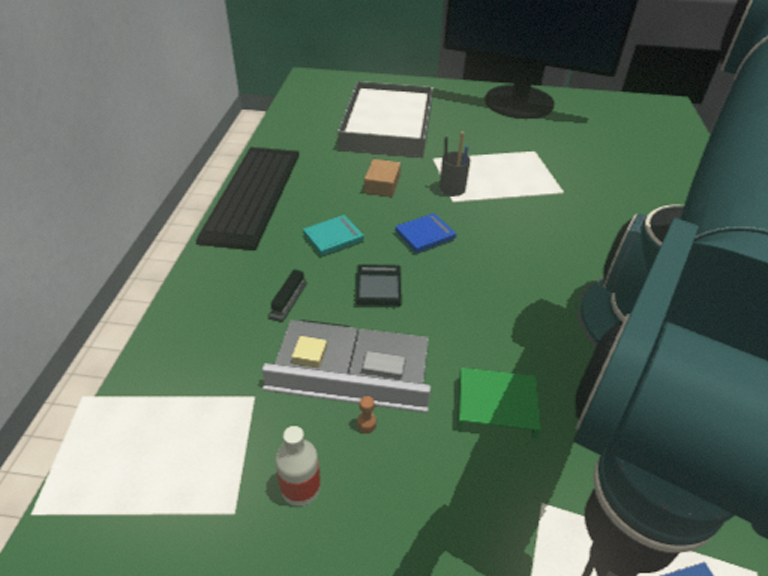

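The candidates for the pad, in native top-image pixels, are:
- The black box with a grey screen at (256,193).
- The turquoise look-alike at (304,154).
- The blue look-alike at (319,220).
- The stapler at (237,139).
- The keyboard at (345,86).

I choose (256,193): it is black, with a grey screen toward the bridges and a light strip at the rear. The free bridge is the one with the grey tin at (190,208). The full one, at (190,165), carries the yellow note block and has the reader poking out at (212,166). The green block at (167,272) is not meant. Next is measuring, plus one close crop to check the choice.

```bash
cat > m.py <<'E'
from h import *
def rect(P):
    (cx,cy),(w,h),a=cv2.minAreaRect(P[:,:2].astype(np.float32)); 
    return np.round([cx,cy,w,h,a],1)
def pad(c,win=(230,165,300,225)):
    im=c['pixels'].astype(int); hsv=cv2.cvtColor(c['pixels'],cv2.COLOR_RGB2HSV)
    W=cloud(c); return W,hsv
E
python3 - <<'E'
from m import *
c=np.load('top0.npy',allow_pickle=True).item(); save(c,'crop.png',(150,120,300,250),5)
W=cloud(c); hsv=cv2.cvtColor(c['pixels'],cv2.COLOR_RGB2HSV)
def box(u0,v0,u1,v1,z0,z1):
    w=W[v0:v1,u0:u1].reshape(-1,3); k=(w[:,2]>z0)&(w[:,2]<z1); return w[k]
print('table z',np.nanmedian(W[200:230,220:235,2]))
print('pad zs',np.nanpercentile(W[180:205,245:268,2],[5,50,95]))
print('pad',rect(box(228,165,285,220,14,40)))
b=box(155,140,214,235,27,39);print('bridge tops',rect(b),np.median(b[:,2]))
for n,r in dict(reader=(205,145,218,185,10,27),stapler=(215,125,258,150,15,60),block=(165,145,200,172,45,70),tin=(165,188,200,220,43,60),rail=(155,135,175,240,45,60)).items():
    p=box(*r); print(n,len(p),p.min(0).round(),p.max(0).round(),rect(p))
# pad via colour: non-green
m=((hsv[...,1]<90)|(hsv[...,2]<45)).astype(np.uint8); k=np.zeros_like(m);k[165:222,228:285]=m[165:222,228:285]
cs,_=cv2.findContours(k,0,1); q=max(cs,key=cv2.contourArea).reshape(-1,2); print(cv2.minAreaRect(q)); print('pad colour z22',rect(ray(c,q,22)))
E
```

```text
table z -0.14589056717454696
pad zs [18.34599178 22.30817246 26.30298933]
pad [551.6  -9.1  93.7 110.3   7.5]
bridge tops [566.9 196.2 137.6 286.9  86.8] 32.981523216476944
reader 159 [589. 120.  11.] [689. 135.  27.] [6.392e+02 1.275e+02 1.002e+02 1.550e+01 4.000e-01]
stapler 345 [707.  -5.  16.] [749. 112.  44.] [728.1  52.9 114.3  29.   79. ]
block 377 [613. 188.  45.] [695. 268.  60.] [655.2 227.5  82.3  79.    1.8]
tin 378 [468. 202.  43.] [561. 263.  55.] [515.1 231.8  92.8  60.3   1.7]
rail 579 [429. 233.  45.] [714. 275.  59.] [571.5 253.   42.  285.3  89.5]
((255.96673583984375, 193.1171875), (30.169240951538086, 35.735992431640625), 82.64761352539062)
pad colour z22 [550.7 -10.1  94.1 109.3   7.4]
```

View pics/crop.png

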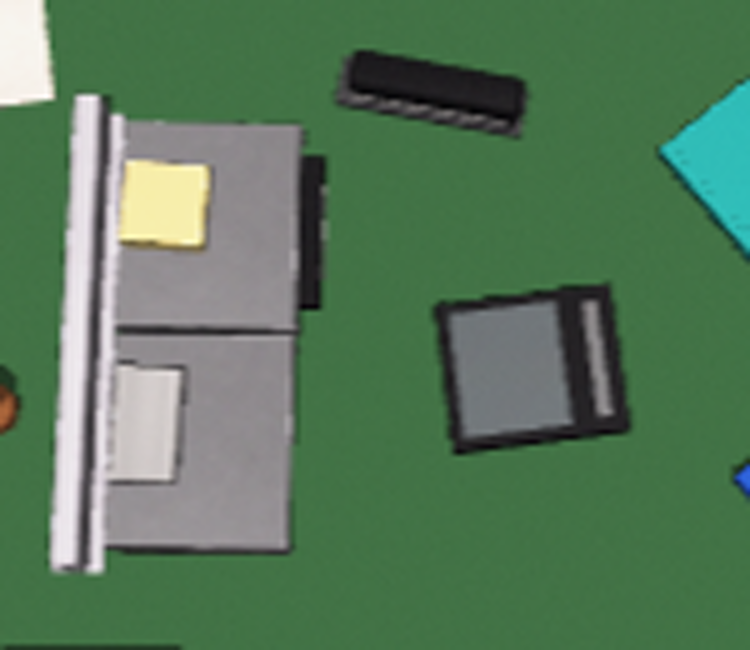

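The crop confirms the choice: the pad has its screen left (toward the bridges) and its light strip at the right rear, with crop corners near (437,303), (608,285), (630,430) and (457,452). Now I fit the front edge of the free bridge.

```bash
cat > br.py <<'E'
from h import *
def bridge(c):
    hsv=cv2.cvtColor(c['pixels'],cv2.COLOR_RGB2HSV)
    m=((hsv[...,1]<50)&(hsv[...,2]>90)).astype(np.uint8); k=np.zeros_like(m); k[140:235,185:215]=m[140:235,185:215]
    e=[]
    for v in range(150,226):
        u=np.flatnonzero(k[v]); 
        if len(u)>5: e.append((u.max()+.5,v))
    P=ray(c,np.array(e),33)
    vx,vy,x0,y0=cv2.fitLine(P[:,:2].astype(np.float32),cv2.DIST_HUBER,0,.01,.01).ravel()
    r=P[:,1]-(y0+(P[:,0]-x0)*vy/vx)
    # lower end (min x) and gap
    col=k[:,203]; v=np.flatnonzero(col)
    X=ray(c,[(203,v.min()-.5),(203,v.max()+.5)],33)
    gap=[q for q in range(v.min(),v.max()) if not col[q]]
    return np.degrees(np.arctan2(vy,vx)),x0,y0,r.std(),X,gap,(ray(c,[(203,np.mean(gap))],33) if gap else None)
E
python3 - <<'E'
from br import *
c=np.load('top0.npy',allow_pickle=True).item(); print(bridge(c))
E
```

```text
(np.float32(-0.8317195), np.float32(562.2764), np.float32(134.01598), np.float64(3.6685348475135897), array([[701.7194191 , 153.6625877 ,  33.        ],
       [437.91108152, 148.52831173,  33.        ]]), [186], array([[570.22085594, 151.10334367,  33.        ]]))
```

Run:
```python
from br import *
c=np.load('top0.npy',allow_pickle=True).item()
im=c['pixels'].astype(float); g=im[...,0] # red: grey ~140, green table ~60
E=[]
for v in list(range(149,182))+list(range(190,227)):
    row=g[v,195:222]; t=95
    k=np.flatnonzero((row[:-1]>t)&(row[1:]<=t))
    if len(k): k=k[0]; E.append((195+k+(row[k]-t)/(row[k]-row[k+1]),v))
E=np.array(E); P=ray(c,E,33)
def fit(Q):
    a,b=np.polyfit(Q[:,0],Q[:,1],1); r=Q[:,1]-a*Q[:,0]-b; k=abs(r-np.median(r))<2
    a,b=np.polyfit(Q[k,0],Q[k,1],1); return np.degrees(np.arctan(a)),a*503+b,(Q[k,1]-a*Q[k,0]-b).std(),k.sum()
lo=E[:,1]>189
print('free',fit(P[lo]),'full',fit(P[~lo]),'all',fit(P))
print(np.round(P[::6,:2],1).tolist())
# side edges of free bridge: lower end and gap, in several columns
for u in (190,194,198,202,206):
    col=g[:,u]
    k=[v for v in range(215,240) if col[v]>95>=col[v+1]][0]; lowv=k+(col[k]-95)/(col[k]-col[k+1])
    gv=180+np.argmin(col[180:192]); 
    k2=[v for v in range(135,152) if col[v]<=95<col[v+1]][-1]; hv=k2+(95-col[k2])/(col[k2+1]-col[k2])
    print(u,ray(c,[(u,lowv),(u,gv),(u,hv)],33)[:,:2].round(1).tolist())
```

```text
free (np.float64(-0.8077942639032635), np.float64(135.2672936330923), np.float64(0.5954531449120716), np.int64(37)) full (np.float64(0.024167711370580595), np.float64(133.8157119036699), np.float64(0.5817780278848357), np.int64(33)) all (np.float64(-0.5721473491675519), np.float64(135.23732538477628), np.float64(0.6356122016351416), np.int64(70))
[[687.2, 133.0], [668.0, 134.4], [648.8, 134.0], [629.8, 133.6], [610.9, 132.7], [592.0, 134.3], [548.6, 135.3], [530.1, 134.8], [511.8, 133.8], [493.5, 135.1], [475.4, 135.7], [457.3, 136.4]]
190 [[438.4, 187.2], [570.2, 190.6], [703.0, 194.0]]
194 [[438.9, 175.3], [570.2, 178.4], [702.7, 181.6]]
198 [[438.6, 163.4], [570.2, 166.3], [701.9, 169.2]]
202 [[438.2, 151.5], [570.2, 154.1], [702.3, 156.8]]
206 [[438.0, 139.6], [570.2, 142.0], [702.0, 144.4]]
```

```bash
cat > plan.py <<'E'
from h import *
from scipy.spatial.transform import Rotation as Ro
def tool(yaw): # tool y at yaw (deg), z down
    a=np.radians(yaw); y=np.array([np.cos(a),np.sin(a),0]); z=np.array([0,0,-1.]); return Ro.from_matrix(np.c_[np.cross(y,z),y,z])
def plan(wps,p=None,R=None):
    o=status.get_obs(); p=np.array(o['tcp_pos'] if p is None else p); R=R or Ro.from_rotvec(o['eef_rot'])
    for w,yaw in wps:
        w=np.array(w,float); T=tool(yaw)
        print('dx dy dz cm',(R.inv().apply(w-p)/10).round(2),'rot',(R.inv()*T).as_rotvec().round(3)); p,R=w,T
def st():
    o=status.get_obs(); R=Ro.from_rotvec(o['eef_rot']).as_matrix()
    print('t',round(float(o['time_s']),2),'tcp',o['tcp_pos'].round(1),'yaw_y',np.degrees(np.arctan2(R[1,1],R[0,1])).round(2),'tilt',R[:2,2].round(3),'F',o['ft_force'].round(1),'gap',round(float(o['finger_gap']),2))
E
python3 -c "
from plan import *
st();plan([((382,420,208.5),89.4),((505,210,208.5),89.4),((610,20,208.5),89.4),((640,-10,60),89.4)])"
```

```text
t 0.1 tcp [262.1 621.9 207.8] yaw_y 67.15 tilt [-0.    -0.001] F [ 0.7  0.2 -0.2] gap 1.0
dx dy dz cm [-18.89 -13.94  -0.05] rot [-0.001 -0.    -0.388]
dx dy dz cm [-12.52 -20.87   0.  ] rot [0. 0. 0.]
dx dy dz cm [-10.7  -18.89   0.  ] rot [0. 0. 0.]
dx dy dz cm [-3.03 -2.97 14.85] rot [0. 0. 0.]
```

```bash
python3 -m pendant '-0.4 -18.9 -13.9 0 0 0 -0.388;-0.4 -18.9 -13.9 0 0 0 -0.388;-0.4 -18.9 -13.9 0 0 0 -0.388;-0.4 -18.9 -13.9 0 0 0 -0.388;-0.4 -18.9 -13.9 0 0 0 -0.388' 40; python3 -c "
from plan import *
st();plan([((505,210,208.5),89.4),((610,20,208.5),89.4),((640,-10,60),89.4)])"
```

```text
time_s: 0.6
tcp_pos: [383.3, 418.1, 208.4]
eef_rot: [0.018, 3.141, -0.001]
ft_force: [-0.1, 0.4, -0.1]
finger_gap: 0.699
t 0.6 tcp [383.3 418.1 208.4] yaw_y 89.34 tilt [ 0. -0.] F [-0.1  0.4 -0.1] gap 0.7
dx dy dz cm [-1.241e+01 -2.067e+01 -1.000e-02] rot [-0.     0.    -0.001]
dx dy dz cm [-10.7  -18.89   0.  ] rot [0. 0. 0.]
dx dy dz cm [-3.03 -2.97 14.85] rot [0. 0. 0.]
```

```bash
python3 -m pendant '-0.4 -12.4 -20.7 0 0 0 0;-0.4 -12.4 -20.7 0 0 0 0;-0.4 -12.4 -20.7 0 0 0 0;-0.4 -12.4 -20.7 0 0 0 0;-0.4 -12.4 -20.7 0 0 0 0' && python3 -m pendant '-0.4 -13.4 -21.8 0 0 0 0;-0.4 -13.4 -21.8 0 0 0 0;-0.4 -13.4 -21.8 0 0 0 0;-0.4 -13.4 -21.8 0 0 0 0;-0.4 -13.4 -21.8 0 0 0 0' && python3 -m pendant '-0.4 0 0 15 0 0 0;-0.4 0 0 15 0 0 0;-0.4 0 0 15 0 0 0;-0.4 0 0 15 0 0 0;-0.4 0 0 15 0 0 0'; python3 -c "
from plan import *
st();plan([((640,-10,24),89.4)])"
```

```text
time_s: 1.1
tcp_pos: [504.8, 209.8, 208.4]
eef_rot: [-0.018, -3.141, 0.0]
ft_force: [0.2, 0.8, 0.3]
finger_gap: 0.698
time_s: 1.6
tcp_pos: [633.3, -4.2, 208.2]
eef_rot: [-0.017, -3.141, -0.0]
ft_force: [0.6, 0.8, 0.4]
finger_gap: 0.697
time_s: 2.1
tcp_pos: [632.7, -2.1, 59.3]
eef_rot: [-0.017, -3.141, -0.0]
ft_force: [0.4, -0.3, 1.6]
finger_gap: 0.701
t 2.1 tcp [632.7  -2.1  59.3] yaw_y 89.39 tilt [-0.001  0.   ] F [ 0.4 -0.3  1.6] gap 0.7
dx dy dz cm [-0.74 -0.78  3.53] rot [ 0.    -0.001 -0.   ]
```

```bash
python3 -m pendant '-0.4 0 -0.8 1.5 0 0 0;-0.4 0 -0.8 2.5 0 0 0;-0.4 0 -0.8 3 0 0 0;-0.4 0 -0.8 3.3 0 0 0;-0.4 0 -0.8 3.3 0 0 0'; python3 -c "
from plan import *
st()
c=grab('side');save(c,'side1.png',(150,120,400,300),3)"
```

```text
time_s: 2.6
tcp_pos: [632.6, -10.1, 25.5]
eef_rot: [-0.017, -3.141, -0.0]
ft_force: [-0.8, -0.5, 0.8]
finger_gap: 0.702
t 2.6 tcp [632.6 -10.1  25.5] yaw_y 89.39 tilt [-0.  0.] F [-0.8 -0.5  0.8] gap 0.7
```

View pics/side1.png

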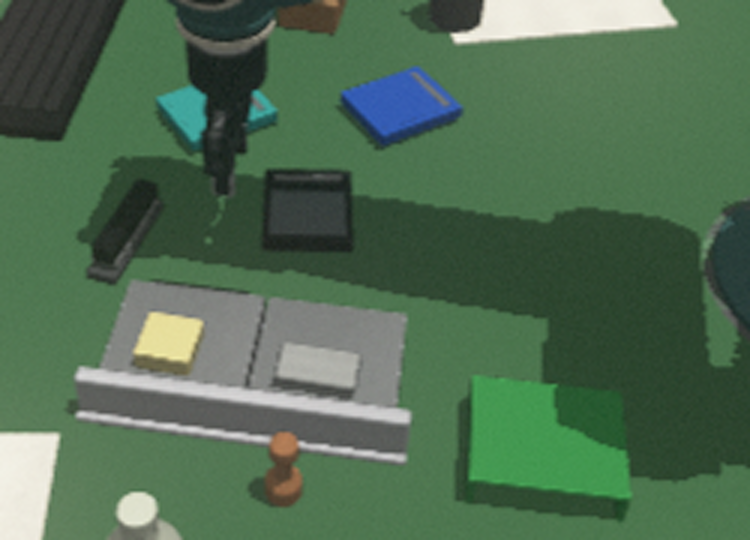

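The crop shows the fingers at about (222,190), standing at the pad's side and clear of both the stapler and the pad. Now I find the counter height by force.

```bash
python3 -m pendant '-0.4 0 0 0.1 0 0 0;-0.4 0 0 0.2 0 0 0;-0.4 0 0 0.3 0 0 0;-0.4 0 0 0.4 0 0 0;-0.4 0 0 0.4 0 0 0' && python3 -m pendant '-0.4 0 0 0.1 0 0 0;-0.4 0 0 0.2 0 0 0;-0.4 0 0 0.2 0 0 0'
```

```text
time_s: 3.15
tcp_pos: [632.5, -10.2, 21.4]
eef_rot: [-0.017, -3.141, 0.0]
ft_force: [-0.3, 0.8, 0.7]
finger_gap: 0.704
time_s: 3.45
tcp_pos: [632.5, -10.2, 19.3]
eef_rot: [-0.017, -3.141, -0.0]
ft_force: [1.0, 1.0, 0.4]
finger_gap: 0.698
```

```bash
python3 -m pendant '-0.4 0 0 0.1 0 0 0;-0.4 0 0 0.2 0 0 0;-0.4 0 0 0.3 0 0 0;-0.4 0 0 0.3 0 0 0' && python3 -m pendant '-0.4 0 0 0.1 0 0 0;-0.4 0 0 0.2 0 0 0;-0.4 0 0 0.2 0 0 0'
```

```text
time_s: 3.85
tcp_pos: [632.5, -10.2, 16.3]
eef_rot: [-0.017, -3.141, -0.0]
ft_force: [0.8, 0.7, -0.2]
finger_gap: 0.702
time_s: 4.15
tcp_pos: [632.5, -10.2, 14.3]
eef_rot: [-0.017, -3.141, 0.0]
ft_force: [0.4, -0.4, 0.7]
finger_gap: 0.7
```

```bash
python3 -m pendant '-0.4 0.6 0 0 0 0 0;-0.4 1.2 0 0 0 0 0;-0.4 1.6 0 0 0 0 0;-0.4 2.0 0 0 0 0 0;-0.4 2.4 0 0 0 0 0' && python3 -m pendant '-0.4 0.4 0 0 0 0 0;-0.4 0.8 0 0 0 0 0;-0.4 1.2 0 0 0 0 0;-0.4 1.6 0 0 0 0 0;-0.4 2.0 0 0 0 0 0'
cat > padm.py <<'E'
from plan import *
def padtop(c,lo=(430,-110),hi=(660,135),show=True):
    """pad's top face: depth points 15..27 mm high, non-colour"""
    W=cloud(c); hsv=cv2.cvtColor(c['pixels'],cv2.COLOR_RGB2HSV)
    k=(W[...,0]>lo[0])&(W[...,0]<hi[0])&(W[...,1]>lo[1])&(W[...,1]<hi[1])&((hsv[...,1]<90)|(hsv[...,2]<45))&(W[...,2]>14)&(W[...,2]<30)
    m=cv2.morphologyEx(k.astype(np.uint8),cv2.MORPH_OPEN,np.ones((3,3)))
    n,l,s,_=cv2.connectedComponentsWithStats(m); i=1+np.argmax(s[1:,4]); 
    cs,_=cv2.findContours((l==i).astype(np.uint8),0,1); q=max(cs,key=cv2.contourArea).reshape(-1,2)
    P=ray(c,q,22); (x,y),(w,h),a=cv2.minAreaRect(P[:,:2].astype(np.float32)); print('pad',round(x,1),round(y,1),'size',round(w,1),round(h,1),'ang',round(a,2),'z',np.nanmedian(W[l==i][:,2]).round(1))
    return P,l==i
E
python3 -c "
from padm import *
st(); c=grab('top'); save(c,'top2.png',(150,110,310,240),4.5); padtop(c)"
```

```text
time_s: 4.65
tcp_pos: [608.2, -9.9, 14.6]
eef_rot: [0.017, 3.141, -0.0]
ft_force: [0.1, -0.4, -0.5]
finger_gap: 0.701
time_s: 5.15
tcp_pos: [588.3, -9.7, 14.5]
eef_rot: [0.017, 3.142, -0.0]
ft_force: [0.2, -0.3, 0.8]
finger_gap: 0.699
t 5.15 tcp [588.3  -9.7  14.5] yaw_y 89.38 tilt [ 0. -0.] F [ 0.2 -0.3  0.8] gap 0.7
pad 576.3 -7.4 size 105.5 22.4 ang 87.49 z 22.2
```

View pics/top2.png

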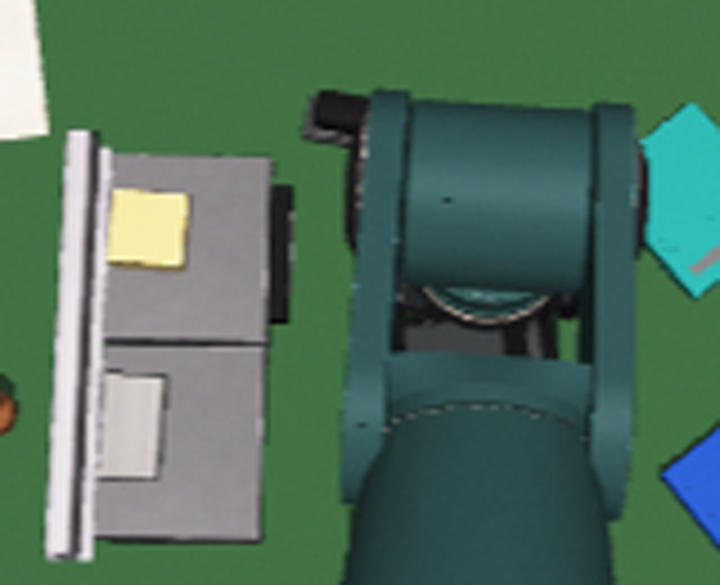

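The top view is blocked by the wrist, so I measure from the side camera.

```bash
python3 -c "
from padm import *
c=grab('side'); save(c,'side2.png',(180,140,330,260),5); padtop(c)"
```

```text
pad 550.3 -6.0 size 89.6 117.0 ang 6.03 z 22.8
```

View pics/side2.png

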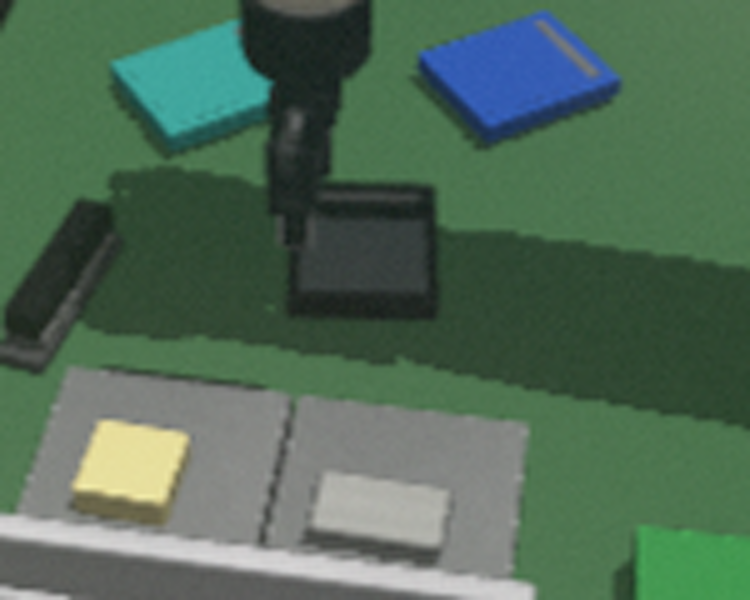

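```bash
python3 -c "
from padm import *
c0=np.load('side0.npy',allow_pickle=True).item(); padtop(c0)
c=grab('side')
px=np.array([(292,295),(437,297),(435,187),(318,187)])/5+[180,140]
print(ray(c,px,22).round(1)[:,:2]); 
px0=np.array([(375,296),(400,297),(400,267),(360,267)])/1.5
W=cloud(c)
for u,v in [(290,240),(290,225),(295,200),(300,150),(310,110)]:
    a=W[140+v//5,180+u//5]; print(u,v,a.round(0),c['pixels'][140+v//5,180+u//5])
W=cloud(c); k=(W[...,0]>560)&(W[...,0]<640)&(abs(W[...,1]+10)<70)&(W[...,2]>25)&(W[...,2]<60); w=W[k]; print(len(w),np.nanpercentile(w,[2,50,98],axis=0).round(0))
"
```

```text
pad 551.0 -6.2 size 90.8 116.5 ang 6.03 z 22.8
[[586.2  48. ]
 [499.6  36.1]
 [511.4 -63.8]
 [585.5 -52. ]]
290 240 [589.  35.  55.] [33 40 35]
290 225 [589.  36.  68.] [31 40 35]
295 200 [584.  48.  99.] [37 44 40]
300 150 [580.  56. 144.] [33 42 41]
310 110 [579.  29. 151.] [30 41 37]
56 [[561. -49.  25.]
 [580.  26.  44.]
 [597.  45.  60.]]
```

```bash
python3 -c "
from padm import *
c=grab('side'); 
def proj(P):
    P=np.c_[np.atleast_2d(P),np.ones(len(np.atleast_2d(P)))]@c['world_to_cam'].T
    return np.c_[P[:,0]/P[:,2]*c['f']+c['cx'],P[:,1]/P[:,2]*c['f']+c['cy']]
for z in (0,15,30,45): print(z,((proj([(588,20,z),(588,35,z),(588,-55,z)])-[180,140])*5).round(0).tolist())
W=cloud(c)
for v in range(170,204): 
  print(v,[ (int(W[v,u,0]),int(W[v,u,1]),int(W[v,u,2])) if np.isfinite(W[v,u,2]) else None for u in (236,238,240,242)])
c=grab('wrist'); save(c,'wrist1.png'); print(np.linalg.inv(c['world_to_cam']).round(2))
" | head -60
```

```text
0 [[296.0, 289.0], [293.0, 306.0], [315.0, 209.0]]
15 [[296.0, 271.0], [293.0, 288.0], [315.0, 192.0]]
30 [[296.0, 254.0], [292.0, 270.0], [315.0, 174.0]]
45 [[296.0, 236.0], [292.0, 252.0], [315.0, 156.0]]
170 [(591, 57, 143), (585, 58, 144), (580, 56, 144), (574, 52, 141)]
171 [(590, 59, 141), (585, 58, 141), (579, 59, 142), (576, 42, 129)]
172 [(591, 57, 136), (585, 59, 138), (580, 56, 137), (576, 45, 127)]
173 [(591, 58, 133), (585, 57, 133), (580, 55, 131), (576, 43, 122)]
174 [(592, 51, 123), (585, 55, 128), (580, 55, 128), (576, 44, 119)]
175 [(591, 55, 123), (585, 55, 123), (580, 55, 124), (576, 45, 116)]
176 [(591, 53, 118), (585, 56, 121), (579, 57, 122), (576, 42, 110)]
177 [(591, 55, 116), (586, 54, 116), (580, 55, 117), (576, 42, 106)]
178 [(593, 42, 100), (588, 39, 98), (579, 56, 114), (576, 43, 103)]
179 [(593, 46, 99), (587, 45, 100), (580, 54, 109), (576, 43, 99)]
180 [(593, 45, 95), (586, 50, 100), (580, 54, 105), (576, 43, 96)]
181 [(592, 53, 98), (586, 50, 97), (580, 53, 100), (575, 49, 97)]
182 [(592, 51, 93), (586, 52, 95), (580, 51, 94), (578, 25, 71)]
183 [(59
[... 841 characters left out ...]
, 1), (589, 34, 21), (583, 35, 23), (577, 36, 24)]
197 [(598, 18, 0), (588, 39, 22), (582, 43, 26), (576, 40, 24)]
198 [(597, 23, 0), (588, 42, 20), (582, 42, 21), (576, 42, 22)]
199 [(596, 28, 1), (586, 51, 25), (581, 48, 22), (575, 48, 24)]
200 [(596, 30, 0), (587, 48, 18), (580, 52, 23), (574, 51, 23)]
201 [(595, 37, 1), (587, 46, 11), (581, 48, 14), (575, 48, 15)]
202 [(595, 39, 0), (586, 52, 13), (580, 52, 14), (575, 47, 10)]
203 [(594, 45, 1), (588, 43, 0), (581, 45, 3), (575, 43, 2)]
[[ 1.0000e-02  9.6000e-01  2.8000e-01  5.1777e+02]
 [ 1.0000e+00 -1.0000e-02 -0.0000e+00 -8.7400e+00]
 [ 0.0000e+00  2.8000e-01 -9.6000e-01  1.8219e+02]
 [ 0.0000e+00  0.0000e+00  0.0000e+00  1.0000e+00]]
```

View pics/wrist1.png

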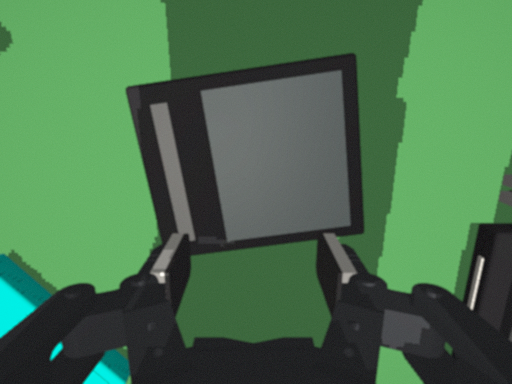

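The side view shows the fingertips still about 42 mm above the counter, over the pad's edge and not beside it, so the pad has not moved. The wrist view agrees: the tips at about (170,240) and (335,240) overlap the pad's rim. I'll check the heights in the wrist depth before going lower.

```bash
python3 -c "
from padm import *
st(); c=grab('wrist'); W=cloud(c); d=c['range_z']
for u,v in [(80,120),(450,100),(280,150),(260,300),(340,245),(345,260),(350,275),(175,245),(168,262),(330,240),(320,236)]: print(u,v,W[v,u].round(0),d[v,u].round(0))
"
```

```text
t 5.4 tcp [588.7  -9.7  14.6] yaw_y 89.38 tilt [0. 0.] F [0.2 0.5 0.4] gap 0.7
80 120 [ 530. -104.    3.] 176.0
450 100 [522.  98.   3.] 173.0
280 150 [544.   4.  25.] 159.0
260 300 [647.  -5.   2.] 209.0
340 245 [578.  27.  60.] 134.0
345 260 [579.  26.  73.] 122.0
350 275 [579.  25.  82.] 113.0
175 245 [578. -42.  60.] 135.0
168 262 [577. -41.  75.] 120.0
330 240 [579.  24.  54.] 140.0
320 236 [579.  21.  51.] 143.0
```

Both views agree: the tips are about 45 mm up, although the reported TCP height suggests about 2 mm. I'll trust the cameras, back off the pad and go down until I feel the counter.

```bash
python3 -m pendant '-0.4 -2 0 0 0 0 0;-0.4 -4.4 0 0 0 0 0;-0.4 -4.4 0 1 0 0 0;-0.4 -4.4 0 2 0 0 0;-0.4 -4.4 0 2.5 0 0 0' && python3 -m pendant '-0.4 0 0 0.2 0 0 0;-0.4 0 0 0.4 0 0 0;-0.4 0 0 0.4 0 0 0'; python3 -c "
from padm import *
st(); c=grab('side'); W=cloud(c)
k=(W[...,0]>600)&(W[...,0]<660)&(abs(W[...,1]+10)<70)&(W[...,2]>7)&(W[...,2]<60); w=W[k]; print(len(w),np.nanpercentile(w,[1,10,50,98],axis=0).round(0))
c=grab('wrist'); W=cloud(c); k=(W[...,0]>595)&(W[...,0]<660)&(abs(W[...,1]+10)<50)&(W[...,2]>7)&(W[...,2]<60); w=W[k]; print(len(w),np.nanpercentile(w,[1,10,50,98],axis=0).round(0))
"
```

```text
time_s: 5.95
tcp_pos: [631.3, -10.1, -12.4]
eef_rot: [-0.017, -3.139, -0.0]
ft_force: [0.0, -0.3, -0.6]
finger_gap: 0.7
time_s: 6.25
tcp_pos: [632.4, -10.2, -14.4]
eef_rot: [0.017, 3.141, 0.0]
ft_force: [-0.7, -1.5, 0.6]
finger_gap: 0.698
t 6.25 tcp [632.4 -10.2 -14.4] yaw_y 89.38 tilt [0. 0.] F [-0.7 -1.5  0.6] gap 0.7
71 [[613. -49.  14.]
 [621. -42.  18.]
 [626.  27.  33.]
 [640.  36.  55.]]
6692 [[595. -58.  18.]
 [597. -50.  23.]
 [622. -38.  35.]
 [642.  32.  59.]]
```

```bash
python3 -m pendant '-0.4 0 0 0.2 0 0 0;-0.4 0 0 0.4 0 0 0;-0.4 0 0 0.6 0 0 0;-0.4 0 0 0.8 0 0 0;-0.4 0 0 0.8 0 0 0' && python3 -m pendant '-0.4 0 0 0.1 0 0 0;-0.4 0 0 0.2 0 0 0;-0.4 0 0 0.2 0 0 0'; python3 -c "
from padm import *
st(); c=grab('side'); W=cloud(c)
for v in range(176,196): print(v,[tuple(W[v,u].round(0).astype(int)) for u in (222,224,226,228)])
" | cat
```

```text
time_s: 6.85
tcp_pos: [632.4, -10.1, -22.9]
eef_rot: [-0.017, -3.141, -0.0]
ft_force: [-0.1, -0.4, -0.8]
finger_gap: 0.698
time_s: 7.15
tcp_pos: [632.5, -10.2, -24.6]
eef_rot: [-0.017, -3.141, -0.0]
ft_force: [0.2, 0.2, -0.5]
finger_gap: 0.7
t 7.15 tcp [632.5 -10.2 -24.6] yaw_y 89.38 tilt [-0.  0.] F [ 0.2  0.2 -0.5] gap 0.7
176 [(np.int64(633), np.int64(49), np.int64(108)), (np.int64(627), np.int64(50), np.int64(110)), (np.int64(628), np.int64(18), np.int64(83)), (np.int64(623), np.int64(14), np.int64(79))]
177 [(np.int64(632), np.int64(55), np.int64(110)), (np.int64(627), np.int64(53), np.int64(109)), (np.int64(621), np.int64(52), np.int64(109)), (np.int64(635), np.int64(-44), np.int64(24))]
178 [(np.int64(632), np.int64(55), np.int64(106)), (np.int64(627), np.int64(54), np.int64(106)), (np.int64(621), np.int64(56), np.int64(108)), (np.int64(633), np.int64(-37), np.int64(26))]
179 [(np.int64(632), np.int64(56), np.int64(103)), (np.int64(626), np.int64(58), np.int64(106)), (np.int64(620), np.int64(57), np.int64(106)), (np.int64(621), np.int64(24), np.int64(77))]
180 [(np.int64(632),
[... 2243 characters left out ...]
nt64(31)), (np.int64(633), np.int64(34), np.int64(31)), (np.int64(626), np.int64(35), np.int64(33)), (np.int64(622), np.int64(24), np.int64(23))]
193 [(np.int64(641), np.int64(26), np.int64(18)), (np.int64(633), np.int64(35), np.int64(28)), (np.int64(627), np.int64(32), np.int64(26)), (np.int64(622), np.int64(28), np.int64(23))]
194 [(np.int64(641), np.int64(27), np.int64(14)), (np.int64(633), np.int64(32), np.int64(21)), (np.int64(627), np.int64(33), np.int64(22)), (np.int64(622), np.int64(28), np.int64(19))]
195 [(np.int64(640), np.int64(30), np.int64(13)), (np.int64(634), np.int64(29), np.int64(14)), (np.int64(626), np.int64(36), np.int64(21)), (np.int64(622), np.int64(29), np.int64(15))]
```

```bash
python3 -m pendant '-0.4 0.6 0 0 0 0 0;-0.4 1.2 0 0 0 0 0;-0.4 1.6 0 0 0 0 0;-0.4 2.0 0 0 0 0 0;-0.4 2.4 0 0 0 0 0' && python3 -m pendant '-0.4 0.4 0 0 0 0 0;-0.4 0.8 0 0 0 0 0;-0.4 1.2 0 0 0 0 0;-0.4 1.6 0 0 0 0 0;-0.4 2.0 0 0 0 0 0'; python3 -c "
from padm import *
st(); c=grab('side'); padtop(c)
"
```

```text
time_s: 7.7
tcp_pos: [608.4, -10.0, -24.3]
eef_rot: [0.017, 3.141, -0.0]
ft_force: [1.4, -0.3, -0.1]
finger_gap: 0.697
time_s: 8.2
tcp_pos: [588.4, -9.6, -24.4]
eef_rot: [0.017, 3.141, 0.0]
ft_force: [1.3, 0.3, 1.8]
finger_gap: 0.703
t 8.2 tcp [588.4  -9.6 -24.4] yaw_y 89.38 tilt [0. 0.] F [1.3 0.3 1.8] gap 0.7
pad 532.9 0.5 size 118.4 96.9 ang 88.89 z 22.8
```

```bash
python3 -m pendant '-0.4 0.4 0 0 0 0 0;-0.4 0.8 0 0 0 0 0;-0.4 1.2 0 0 0 0 0;-0.4 1.6 0 0 0 0 0;-0.4 2.0 0 0 0 0 0' && python3 -m pendant '-0.4 0.3 0 0 0 0 0;-0.4 0.6 0 0 0 0 0;-0.4 0.8 0 0 0 0 0;-0.4 1.0 0 0 0 0 0;-0.4 1.0 0 0 0 0 0' && python3 -m pendant '-0.4 -2 0 0 0 0 0;-0.4 -4 0 0 0 0 0;-0.4 -4 0 -3 0 0 0;-0.4 -4 0 -8 0 0 0;-0.4 -4 0 -10 0 0 0'; python3 -c "
from padm import *
st(); c=grab('side'); padtop(c); c=grab('wrist'); padtop(c); save(c,'wrist2.png')
plan([((600,-120,75.5),40),((503,-120,75.5),0)])
"
```

```text
time_s: 8.75
tcp_pos: [568.3, -9.5, -24.5]
eef_rot: [0.017, 3.141, -0.0]
ft_force: [2.3, 0.2, 0.3]
finger_gap: 0.701
time_s: 9.25
tcp_pos: [558.2, -9.3, -24.6]
eef_rot: [-0.017, -3.141, -0.0]
ft_force: [0.4, 0.6, -0.7]
finger_gap: 0.698
time_s: 9.75
tcp_pos: [599.7, -9.8, 79.5]
eef_rot: [0.017, 3.138, -0.0]
ft_force: [0.2, 0.3, -0.6]
finger_gap: 0.702
t 9.75 tcp [599.7  -9.8  79.5] yaw_y 89.38 tilt [ 0.003 -0.   ] F [ 0.2  0.3 -0.6] gap 0.7
pad 500.3 1.0 size 118.2 91.8 ang 89.45 z 22.9
pad 509.8 -4.1 size 109.4 74.0 ang 89.44 z 24.6
dx dy dz cm [ -0.11 -11.01   0.36] rot [0.002 0.004 0.862]
dx dy dz cm [ 6.24 -7.43  0.  ] rot [0.    0.    0.698]
```

```bash
python3 -c "
from padm import *
print(status.get_obs()['qpos'].round(2))
plan([((590,-100,79.5),50),((502,-100,79.5),10),((502,-100,79.5),-0.6)])
"
```

```text
[-0.06  0.02  1.76 -0.    1.36 -1.62]
dx dy dz cm [ 0.9  -9.02 -0.05] rot [0.001 0.004 0.687]
dx dy dz cm [ 6.74 -5.66  0.  ] rot [0.    0.    0.698]
dx dy dz cm [0. 0. 0.] rot [0.    0.    0.185]
```

```bash
python3 -m pendant '-0.4 0.9 -9 0 0 0 0.687;-0.4 0.9 -9 0 0 0 0.687;-0.4 0.9 -9 0 0 0 0.687;-0.4 0.9 -9 0 0 0 0.687;-0.4 0.9 -9 0 0 0 0.687' && python3 -m pendant '-0.4 6.7 -5.7 0 0 0 0.698;-0.4 6.7 -5.7 0 0 0 0.698;-0.4 6.7 -5.7 0 0 0 0.698;-0.4 6.7 -5.7 0 0 0 0.698;-0.4 6.7 -5.7 0 0 0 0.698' && python3 -m pendant '-0.4 0 0 0 0 0 0.185;-0.4 0 0 0 0 0 0.185;-0.4 0 0 0 0 0 0.185;-0.4 0 0 0 0 0 0.185'; python3 -c "
from padm import *
st(); c=grab('top'); padtop(c); save(c,'top3.png',(150,110,310,240),4.5); c=grab('wrist'); padtop(c); c=grab('side'); padtop(c)
plan([((502,-100,-24.5),-0.6)])
"
```

```text
time_s: 10.35
tcp_pos: [587.9, -100.0, 74.0]
eef_rot: [-1.083, -2.947, 0.0]
ft_force: [0.6, -1.0, -0.7]
finger_gap: 0.697
time_s: 10.85
tcp_pos: [499.9, -100.2, 74.4]
eef_rot: [-2.025, -2.4, 0.001]
ft_force: [-0.5, -0.2, -0.2]
finger_gap: 0.701
time_s: 11.25
tcp_pos: [500.3, -100.2, 74.7]
eef_rot: [-2.23, -2.211, 0.001]
ft_force: [-0.2, 0.2, 0.0]
finger_gap: 0.698
t 11.25 tcp [ 500.3 -100.2   74.7] yaw_y -0.49 tilt [-0.001  0.   ] F [-0.2  0.2  0. ] gap 0.7
pad 499.9 3.4 size 89.0 88.8 ang 0.01 z 22.3
pad 501.2 -16.0 size 85.5 91.6 ang 89.55 z 24.6
pad 500.3 1.0 size 118.2 91.8 ang 89.45 z 22.7
dx dy dz cm [0.03 0.15 9.97] rot [-0.    -0.     0.001]
```

View pics/top3.png

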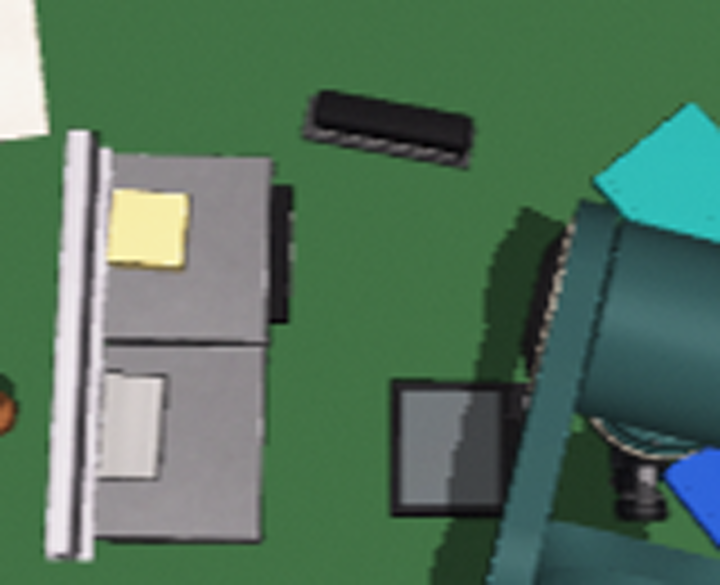

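Top view: the pad lies square at crop (455,448) with its front edge at u≈392, in line with the free bay (crop y 345 to 540). The fingers stand behind it at about (640,480), clear of the blue look-alike. Next I lower the hand and start the long push.

```bash
python3 -m pendant '-0.4 0 0.1 4 0 0 0;-0.4 0 0.1 7 0 0 0;-0.4 0 0.1 9 0 0 0;-0.4 0 0.1 9.9 0 0 0;-0.4 0 0.1 9.9 0 0 0' && python3 -m pendant '-0.4 1 0 0 0 0 0;-0.4 2 0 0 0 0 0;-0.4 2.5 0 0 0 0 0;-0.4 2.9 0 0 0 0 0;-0.4 3.3 0 0 0 0 0' && python3 -m pendant '-0.4 0.5 0 0 0 0 0;-0.4 1 0 0 0 0 0;-0.4 1.5 0 0 0 0 0;-0.4 2 0 0 0 0 0;-0.4 2.5 0 0 0 0 0' && python3 -m pendant '-0.4 0.5 0 0 0 0 0;-0.4 1 0 0 0 0 0;-0.4 1.5 0 0 0 0 0;-0.4 2 0 0 0 0 0;-0.4 2.5 0 0 0 0 0'; python3 -c "
from padm import *
st(); c=grab('top'); padtop(c); save(c,'top4.png',(150,110,310,240),4.5); c=grab('side'); padtop(c)
"
```

```text
time_s: 11.9
tcp_pos: [501.1, -100.2, -24.4]
eef_rot: [-2.231, -2.21, 0.002]
ft_force: [-0.4, -1.4, 1.1]
finger_gap: 0.704
time_s: 12.4
tcp_pos: [502.3, -67.0, -23.0]
eef_rot: [2.231, 2.21, 0.0]
ft_force: [0.1, -2.1, 1.4]
finger_gap: 0.702
time_s: 12.9
tcp_pos: [502.2, -42.0, -23.5]
eef_rot: [-2.233, -2.21, 0.0]
ft_force: [-0.3, -3.2, 1.6]
finger_gap: 0.704
time_s: 13.4
tcp_pos: [502.5, -16.9, -23.5]
eef_rot: [2.233, 2.21, 0.0]
ft_force: [-0.6, -3.3, 2.3]
finger_gap: 0.698
t 13.4 tcp [502.5 -16.9 -23.5] yaw_y -0.57 tilt [0. 0.] F [-0.6 -3.3  2.3] gap 0.7
pad 500.0 84.0 size 89.2 36.5 ang 0.68 z 22.0
pad 500.5 48.9 size 124.0 92.0 ang 89.04 z 22.8
```

```bash
python3 -m pendant '-0.4 0.5 0 0 0 0 0;-0.4 1 0 0 0 0 0;-0.4 1.5 0 0 0 0 0;-0.4 2 0 0 0 0 0;-0.4 2.5 0 0 0 0 0' && python3 -m pendant '-0.4 0.5 0 0 0 0 0;-0.4 1 0 0 0 0 0;-0.4 1.5 0 0 0 0 0;-0.4 2 0 0 0 0 0;-0.4 2.5 0 0 0 0 0' && python3 -m pendant '-0.4 0.5 0 0 0 0 0;-0.4 1 0 0 0 0 0;-0.4 1.5 0 0 0 0 0;-0.4 2 0 0 0 0 0;-0.4 2.5 0 0 0 0 0'; python3 -c "
from padm import *
st(); c=grab('top'); save(c,'top4.png',(150,110,310,240),4.5); c=grab('side'); save(c,'side4.png',(180,140,330,260),5)
"
```

```text
time_s: 14.0
tcp_pos: [502.7, 8.1, -23.6]
eef_rot: [-2.232, -2.21, 0.0]
ft_force: [-0.2, -0.9, -1.3]
finger_gap: 0.699
time_s: 14.5
tcp_pos: [503.0, 33.1, -23.5]
eef_rot: [2.232, 2.21, 0.0]
ft_force: [0.0, -1.9, -0.3]
finger_gap: 0.704
time_s: 15.0
tcp_pos: [503.2, 58.1, -23.5]
eef_rot: [-2.233, -2.21, 0.0]
ft_force: [-0.1, -1.2, -0.7]
finger_gap: 0.7
t 15.0 tcp [503.2  58.1 -23.5] yaw_y -0.57 tilt [-0. -0.] F [-0.1 -1.2 -0.7] gap 0.7
```

View pics/side4.png

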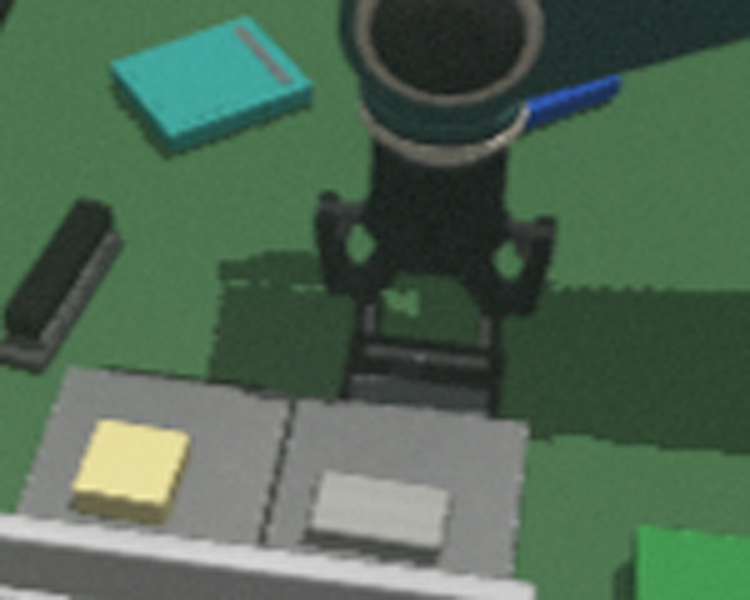

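The side view shows the pad sliding under the free bridge's front edge at about (420,405), with clearance on both sides and both fingers on its rear face. I continue.

```bash
python3 -m pendant '-0.4 0.5 0 0 0 0 0;-0.4 1 0 0 0 0 0;-0.4 1.5 0 0 0 0 0;-0.4 2 0 0 0 0 0;-0.4 2.5 0 0 0 0 0' && python3 -m pendant '-0.4 0.5 0 0 0 0 0;-0.4 1 0 0 0 0 0;-0.4 1.5 0 0 0 0 0;-0.4 2 0 0 0 0 0;-0.4 2.5 0 0 0 0 0' && python3 -m pendant '-0.4 0.3 0 0 0 0 0;-0.4 0.5 0 0 0 0 0;-0.4 0.7 0 0 0 0 0;-0.4 0.7 0 0 0 0 0'; python3 -c "
from padm import *
st(); c=grab('wrist'); save(c,'wrist5.png',None,1.5); W=cloud(c)
for v in range(20,384,14): print(v,[tuple(int(t) if t==t else None for t in W[v,u]) for u in (200,256,310)])
"
```

```text
time_s: 15.6
tcp_pos: [503.5, 83.1, -23.5]
eef_rot: [2.232, 2.21, 0.0]
ft_force: [0.4, -1.9, 0.8]
finger_gap: 0.699
time_s: 16.1
tcp_pos: [503.8, 108.1, -23.4]
eef_rot: [2.232, 2.21, 0.0]
ft_force: [-0.4, -2.2, 2.2]
finger_gap: 0.7
time_s: 16.5
tcp_pos: [503.8, 114.9, -23.5]
eef_rot: [-2.232, -2.21, -0.0]
ft_force: [0.1, -0.2, -0.7]
finger_gap: 0.702
t 16.5 tcp [503.8 114.9 -23.5] yaw_y -0.57 tilt [-0.  0.] F [ 0.1 -0.2 -0.7] gap 0.7
20 [(490, 205, 50), (505, 204, 51), (519, 204, 50)]
34 [(489, 202, 45), (505, 202, 46), (520, 201, 49)]
48 [(488, 200, 35), (505, 200, 35), (522, 200, 33)]
62 [(487, 196, 35), (505, 196, 34), (522, 196, 34)]
76 [(487, 192, 35), (505, 191, 35), (523, 191, 34)]
90 [(487, 187, 35), (505, 187, 35), (523, 187, 35)]
104 [(487, 183, 36), (505, 183, 34), (523, 183, 35)]
118 [(486, 178, 35), (505, 178, 35), (523, 178, 36)]
132 [(486, 174, 35), (505, 173, 33), (523, 173, 35)]
146 [(486, 169, 34), (505, 169, 35), (524, 169, 34)]
160 [(486, 164, 35), (505, 164, 34), (524, 164, 35)]
174 [(485, 159, 34), (505, 159, 34), (524, 159, 34)]
188 [(485, 154, 35), (505, 154, 35), (524, 154, 34)]
202 [(485, 149, 34), (505, 149, 35), (524, 148, 33)]
216 [(485, 144, 35), (505, 143, 35), (524, 143, 35)]
230 [(484, 138, 34), (505, 138, 35), (525, 138, 35)]
244 [(482, 127, 24), (505, 127, 23), (527, 127, 24)]
258 [(477, 109, 2), (505, 108, 1), (531, 109, 2)]
272 [(477, 101, 2), (505, 101, 2), (532, 101, 2)]
286 [(477, 93, 2), (505, 93, 2), (532, 93, 2)]
300 [(476, 84, 1), (505, 85, 2), (533, 84, 1)]
314 [(476, 76, 1), (505, 76, 2), (533, 76, 2)]
328 [(475, 68, 2), (505, 67, 1), (533, 67, 1)]
342 [(490, 124, 75), (505, 59, 2), (518, 124, 75)]
356 [(None, None, None), (504, 125, 81), (517, 125, 81)]
370 [(492, 126, 85), (504, 126, 86), (515, 134, 94)]
```

View pics/wrist5.png

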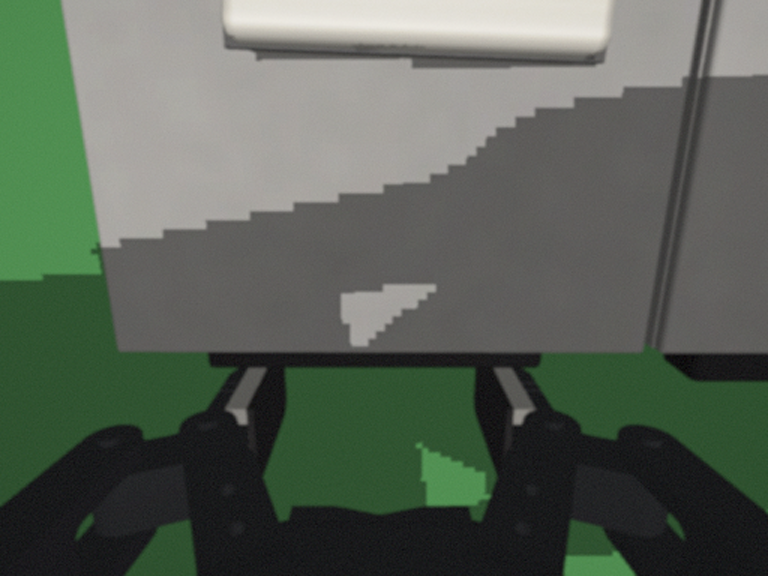

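The wrist view shows the plate's front edge at y≈352 (x 118 to 643), with the pad's rear edge just behind and parallel at y≈366 (x 208 to 541). Now I measure the gap from this view.

```bash
cat > fin.py <<'E'
from padm import *
def sub(row,t,down=True):
    for i in range(len(row)-1):
        a,b=row[i],row[i+1]
        if (a>t>=b) if down else (a<t<=b): return i+(a-t)/(a-b)
def fin():
    c=grab('wrist'); im=c['pixels'].astype(float); r=im[...,0]; g=im[...,1]-im[...,0]  # greenness
    A=[];B=[]
    for u in range(165,335,5):
        s=sub(r[215:262,u],55)      # plate -> black
        q=sub(g[int(215+(s or 20))+2:275,u],18,False)
        if s is not None: A.append((u,215+s))
        if q is not None and s is not None: B.append((u,int(215+s)+2+q))
    PA=ray(c,A,33+1.5); PB=ray(c,B,22+1.5)
    f=lambda P:(np.polyfit(P[:,0],P[:,1],1),P)
    out=[]
    for n,P in(('bridge',PA),('pad',PB)):
        k=abs(P[:,1]-np.median(P[:,1]))<3; P=P[k]; a,b=np.polyfit(P[:,0]-503,P[:,1],1); out.append(b)
        print(n,len(P),'y at x=503',b.round(2),'angle',np.degrees(np.arctan(a)).round(2),'sd',(P[:,1]-a*(P[:,0]-503)-b).std().round(2))
    print('pad rear behind bridge edge by',round(out[0]-out[1],2), 'px rows',np.median(np.array(A)[:,1]),np.median(np.array(B)[:,1]) if B else None)
    return c
if __name__=='__main__':
    c=fin(); st(); v=int(238); print([tuple(int(x) for x in c['pixels'][239,u]) for u in (120,130,136,138,140,142,146,200,250,340,355,358,360,362,364,370)])
    print([tuple(int(x) for x in c['pixels'][v,250]) for v in range(230,252)])
    P=ray(c,[(138.7,240),(360.7,240)],23.5); Q=ray(c,[(118/1.5,232),(643/1.5,232)],34.5); print('pad x',P[:,0],P[:,0].mean(),'bridge x',Q[:,0],Q[:,0].mean())
E
python3 fin.py
```

```text
bridge 34 y at x=503 136.15 angle -0.59 sd 0.03
pad 26 y at x=503 126.93 angle -0.41 sd 0.06
pad rear behind bridge edge by 9.21 px rows 234.69482758620688 244.08712121212122
t 16.6 tcp [503.7 114.8 -23.6] yaw_y -0.57 tilt [-0.  0.] F [-0.3 -0.2 -0.9] gap 0.7
[(47, 81, 47), (49, 84, 50), (48, 84, 52), (41, 71, 42), (24, 27, 25), (16, 20, 18), (27, 23, 25), (29, 25, 29), (29, 27, 30), (27, 25, 27), (33, 29, 32), (27, 27, 29), (37, 55, 34), (48, 85, 49), (48, 84, 48), (43, 80, 45)]
[(96, 93, 92), (93, 90, 89), (96, 95, 92), (89, 87, 83), (75, 76, 73), (46, 45, 46), (27, 24, 28), (26, 26, 25), (24, 23, 25), (29, 27, 30), (20, 19, 21), (26, 25, 23), (25, 27, 29), (24, 28, 24), (32, 49, 30), (44, 72, 44), (48, 83, 48), (48, 83, 48), (49, 85, 52), (48, 86, 51), (48, 83, 49), (50, 86, 51)]
pad x [457.11464841 548.30228204] 502.70846522315225 bridge x [439.55452673 569.2110792 ] 504.38280296499636
```

```bash
python3 -m pendant '-0.4 0.2 0 0 0 0 0;-0.4 0.4 0 0 0 0 0;-0.4 0.6 0 0 0 0 0;-0.4 0.75 0 0 0 0 0;-0.4 0.75 0 0 0 0 0'; python3 fin.py | head -4
```

```text
time_s: 17.1
tcp_pos: [503.9, 122.4, -23.5]
eef_rot: [-2.232, -2.21, -0.0]
ft_force: [-0.3, 0.1, 0.1]
finger_gap: 0.699
bridge 33 y at x=503 135.89 angle -0.19 sd 0.47
pad 1 y at x=503 61.46 angle -67.43 sd 0.0
pad rear behind bridge edge by 74.43 px rows 253.54545454545456 269.5
t 17.15 tcp [503.9 122.4 -23.5] yaw_y -0.56 tilt [0. 0.] F [-0.4  0.1 -0.4] gap 0.7fin.py:18: RankWarning: Polyfit may be poorly conditioned
  k=abs(P[:,1]-np.median(P[:,1]))<3; P=P[k]; a,b=np.polyfit(P[:,0]-503,P[:,1],1); out.append(b)
```

The gap is now too small to see from above the plate: the pad's edge hides behind the plate's edge. The earlier measurement gives 1.6 to 1.7 mm to go, so I push that, back away and look from behind.

```bash
python3 -m pendant '-0.4 0.1 0 0 0 0 0;-0.4 0.16 0 0 0 0 0;-0.4 0.16 0 0 0 0 0' && python3 -m pendant '-0.4 -0.5 0 0 0 0 0;-0.4 -3 0 0 0 0 0;-0.4 -7 0 0 0 0 0;-0.4 -11 0 0 0 0 0;-0.4 -11 0 0 0 0 0'; python3 -c "
from padm import *
st(); c=grab('wrist'); save(c,'wrist6.png',None,1.5); print(np.linalg.inv(c['world_to_cam']).round(2)[:3,3])"
```

```text
time_s: 17.45
tcp_pos: [504.0, 123.8, -23.4]
eef_rot: [2.232, 2.21, 0.0]
ft_force: [0.0, -1.8, 0.6]
finger_gap: 0.697
time_s: 17.95
tcp_pos: [502.7, 10.3, -23.4]
eef_rot: [2.235, 2.207, -0.0]
ft_force: [1.6, -0.5, -0.3]
finger_gap: 0.699
t 17.95 tcp [502.7  10.3 -23.4] yaw_y -0.74 tilt [ 0.    -0.001] F [ 1.6 -0.5 -0.3] gap 0.7
[503.71  81.54 144.16]
```

View pics/wrist6.png

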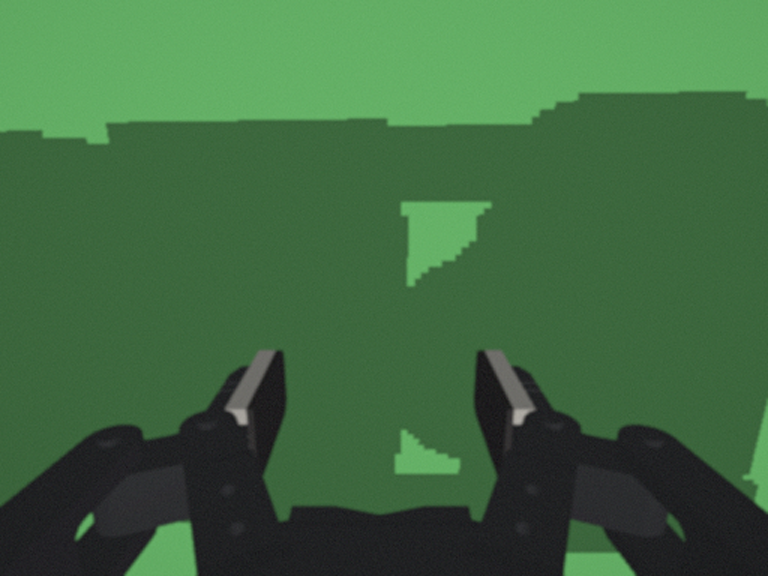

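Too far back to see the bridge, so I come up and forward a little, still well behind the pad.

```bash
python3 -m pendant '-0.4 0 0 -4 0 0 0;-0.4 2 0 -6 0 0 0;-0.4 4.5 0 -6 0 0 0;-0.4 4.5 0 -6 0 0 0'; python3 -c "
from padm import *
st(); c=grab('wrist'); np.save('w7.npy',c,allow_pickle=True); save(c,'wrist7.png',None,1.5); print(np.linalg.inv(c['world_to_cam']).round(2)[:3,3])
t=grab('top'); np.save('t7.npy',t,allow_pickle=True)"
```

```text
time_s: 18.4
tcp_pos: [503.5, 61.3, 37.3]
eef_rot: [2.23, 2.212, 0.003]
ft_force: [0.3, -0.6, -1.0]
finger_gap: 0.698
t 18.4 tcp [503.5  61.3  37.3] yaw_y -0.45 tilt [0.001 0.001] F [ 0.3 -0.6 -1. ] gap 0.7
[504.02 132.3  205.  ]
```

View pics/wrist7.png

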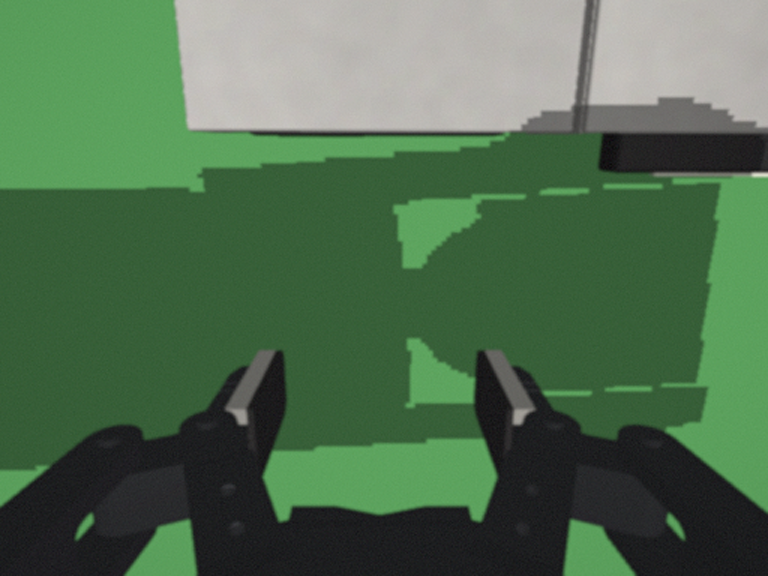

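The camera is now almost straight above the edge. The plate edge is at y≈130 with a thin black sliver of pad (x 250 to 505) below it. I measure it with rays.

```bash
cat > f2.py <<'E'
from fin import *
def f2(c):
    im=c['pixels'].astype(float); r=im[...,0]; g=im[...,1]-im[...,0]
    M=np.linalg.inv(c['world_to_cam']); 
    A=[];B=[]
    v0=70
    for u in range(130,430,3):
        s=sub(r[v0:120,u],110)
        if s is None: continue
        A.append((u,v0+s))
        q=sub(g[int(v0+s):130,u],18,False)
        if q is not None: B.append((u,int(v0+s)+q))
    A=np.array(A);B=np.array(B); print('A rows',A[:,1].round(1).tolist()[::6]); print('B-A',[(int(u),round(v-np.interp(u,A[:,0],A[:,1]),1)) for u,v in B][::4])
    k=lambda P:P[(P[:,0]>175)&(P[:,0]<328)]
    PA=ray(c,k(A),34.5)
    for z in (23.5,7.5):
        PB=ray(c,k(B),z)
        for n,P in(('bridge z33',PA),('pad z%g'%(z-1.5),PB)):
            kk=abs(P[:,1]-np.median(P[:,1]))<3; P=P[kk]; a,b=np.polyfit(P[:,0]-503,P[:,1],1)
            print(n,len(P),'y',b.round(2),'ang',np.degrees(np.arctan(a)).round(2),'sd',(P[:,1]-a*(P[:,0]-503)-b).std().round(2))
    return A,B
if __name__=='__main__':
    c=np.load('w7.npy',allow_pickle=True).item(); f2(c)
    W=cloud(c); print('plate z',np.nanmedian(W[40:80,160:320,2]),'table',np.nanmedian(W[150:200,200:300,2]))
    for v in range(82,96): print(v,c['pixels'][v,[220,280,310,150]].tolist(),W[v,280].round(1))
E
python3 f2.py
```

```text
A rows [87.0, 86.9, 86.8, 86.8, 87.2, 87.1, 87.2, 87.3, 87.4, 87.4, 87.5, 87.5, 87.0, 74.9, 70.5, 86.0, 71.0]
B-A [(130, np.float64(-0.4)), (142, np.float64(0.3)), (154, np.float64(0.4)), (166, np.float64(0.6)), (178, np.float64(2.2)), (190, np.float64(2.7)), (202, np.float64(2.3)), (214, np.float64(2.5)), (226, np.float64(2.5)), (238, np.float64(2.4)), (250, np.float64(2.0)), (262, np.float64(2.0)), (274, np.float64(2.0)), (286, np.float64(1.9)), (298, np.float64(1.9)), (310, np.float64(1.8)), (322, np.float64(1.8)), (334, np.float64(0.8)), (346, np.float64(1.0)), (358, np.float64(9.9)), (370, np.float64(14.1)), (382, np.float64(18.2)), (403, np.float64(27.2)), (415, np.float64(28.4)), (427, np.float64(43.4))]
bridge z33 50 y 136.19 ang -0.66 sd 0.03
pad z22 50 y 135.33 ang -0.33 sd 0.08
bridge z33 50 y 136.19 ang -0.66 sd 0.03
pad z6 50 y 135.6 ang -0.33 sd 0.08
plate z 35.25015013784039 table 2.256031317820799
82 [[188, 185, 182], [188, 187, 183], [192, 187, 184], [197, 193, 189]] [518.  138.7  33.1]
83 [[189, 185, 183], [190, 187, 183], [189, 186, 181], [198, 193, 191]] [517.9 13
[... 341 characters left out ...]
 [103, 108, 100]] [517.9 136.2  34.9]
88 [[71, 69, 68], [83, 80, 78], [85, 83, 82], [79, 118, 77]] [518.8 135.9  24.3]
89 [[37, 38, 36], [41, 50, 42], [44, 53, 45], [90, 154, 90]] [518.9 135.4  23. ]
90 [[40, 70, 43], [57, 94, 57], [54, 94, 57], [89, 161, 91]] [519.  134.9  21.9]
91 [[71, 120, 69], [76, 134, 77], [81, 140, 83], [94, 165, 95]] [520.6 134.6   2.9]
92 [[88, 158, 89], [92, 159, 93], [93, 161, 93], [92, 163, 93]] [520.6 134.1   2.9]
93 [[93, 165, 96], [91, 165, 95], [94, 165, 95], [92, 163, 95]] [520.6 133.5   2.4]
94 [[91, 164, 93], [93, 163, 94], [92, 163, 94], [92, 162, 93]] [520.6 132.9   2.5]
95 [[95, 166, 96], [92, 163, 95], [94, 165, 96], [91, 163, 92]] [520.5 132.3   4.1]
```

The rear edge is within about 0.5 to 0.9 mm of the bridge's front edge, about 0.3° off square and about 1.7 mm off centre, so I leave it. I take the hand up and away, then compare the other objects with their start positions.

```bash
python3 -m pendant '-0.4 -3 0 -5 0 0 0;-0.4 -5 0 -9 0 0 0;-0.4 -7 0 -13 0 0 0;-0.4 -9 0 -17 0 0 0;-0.4 -9 0 -17 0 0 0' && python3 -m pendant '-0.4 0 0 0 0 0 0;-0.4 0 0 0 0 0 0;-0.4 0 0 0 0 0 0'; python3 -c "
from padm import *
st()
for n in ('top','side'):
    a=np.load(n+'0.npy',allow_pickle=True).item(); b=grab(n)
    A,B=[cv2.cvtColor(x['pixels'],cv2.COLOR_RGB2HSV) for x in (a,b)]
    sel=dict(note=((18,40,120),(34,160,255)),turq=((80,120,60),(96,255,255)),blue=((105,150,60),(125,255,255)),box=((5,90,60),(17,220,230)))
    for k,(lo,hi) in sel.items():
        o=[]
        for H in (A,B):
            m=cv2.inRange(H,lo,hi); l,_,s,ce=cv2.connectedComponentsWithStats(m)[0:4]; i=np.argsort(-s[1:,4])[:3]+1; o.append([(s[j,4],ce[j].round(1).tolist()) for j in i if s[j,4]>25])
        print(n,k,o)
    d=(abs(a['pixels'].astype(int)-b['pixels']).max(-1)>40).astype(np.uint8)
    l,_,s,ce=cv2.connectedComponentsWithStats(cv2.morphologyEx(d,cv2.MORPH_OPEN,np.ones((3,3)))); print('diff',[(s[j].tolist()) for j in range(1,l) if s[j,4]>15])
    save(b,n+'9.png',None,1.5)
"
```

```text
time_s: 19.0
tcp_pos: [503.8, -33.5, 211.9]
eef_rot: [2.231, 2.204, 0.006]
ft_force: [0.2, 0.5, 0.5]
finger_gap: 0.702
time_s: 19.3
tcp_pos: [501.9, -30.8, 204.9]
eef_rot: [-2.231, -2.21, 0.002]
ft_force: [-0.9, 0.8, -0.7]
finger_gap: 0.7
t 19.3 tcp [501.9 -30.8 204.9] yaw_y -0.54 tilt [-0.002  0.   ] F [-0.9  0.8 -0.7] gap 0.7
top note [[(np.int32(303), [182.4, 160.7])], [(np.int32(304), [182.4, 160.7])]]
top turq [[(np.int32(981), [303.1, 153.5])], [(np.int32(297), [307.1, 145.1])]]
top blue [[(np.int32(1041), [318.9, 219.4]), (np.int32(878), [56.1, 326.3])], [(np.int32(2496), [58.9, 347.8]), (np.int32(816), [322.4, 220.3])]]
top box [[(np.int32(855), [383.7, 179.0]), (np.int32(114), [146.3, 200.2]), (np.int32(50), [406.5, 238.9])], [(np.int32(857), [383.6, 179.0]), (np.int32(114), [146.3, 200.2]), (np.int32(50), [406.5, 238.9])]]
diff [[253, 142, 67, 34, 1123], [232, 151, 46, 87, 1218], [262, 177, 11, 18, 105], [241, 179, 23, 28, 480], [275, 180, 39, 66, 1045], [21, 214, 202, 120, 9394], [241, 237, 6, 12, 62], [292, 243, 6, 11, 59], [225, 250, 23, 37, 595], [291, 255, 14, 106, 771
[... 589 characters left out ...]
, [483, 0, 16, 27, 196], [268, 13, 17, 6, 62], [273, 49, 6, 4, 18], [260, 50, 12, 7, 52], [277, 52, 55, 12, 403], [360, 57, 56, 7, 206], [250, 60, 46, 62, 1366], [286, 66, 9, 5, 40], [457, 93, 55, 61, 1751], [430, 144, 4, 6, 20], [443, 146, 22, 24, 355], [402, 150, 16, 34, 142], [422, 150, 4, 4, 16], [474, 155, 38, 19, 456], [407, 164, 11, 20, 131], [431, 167, 25, 30, 351], [459, 171, 15, 5, 45], [203, 172, 34, 33, 824], [252, 181, 105, 44, 2321], [241, 184, 24, 14, 212], [381, 191, 10, 11, 65], [460, 190, 52, 50, 439], [413, 196, 22, 51, 604], [441, 197, 5, 8, 32], [238, 198, 18, 5, 75], [442, 218, 27, 12, 159], [263, 229, 249, 155, 18027], [433, 229, 64, 38, 1904], [490, 237, 17, 27, 151]]
```

The picture quota is used up, so I do one numeric check of the stapler, tin and note block, then hand in.

```bash
python3 -c "
from padm import *
for n in ('top','side'):
    a=np.load(n+'0.npy',allow_pickle=True).item(); b=grab(n)
    for k,(x0,x1,y0,y1,z0,z1) in dict(stapler=(690,770,-30,130,15,50),tin=(455,560,180,250,41,58),block=(610,700,180,250,42,62),plate=(435,705,130,200,28,38)).items():
        r=[]
        for c in (a,b):
            W=cloud(c); m=(W[...,0]>x0)&(W[...,0]<x1)&(W[...,1]>y0)&(W[...,1]<y1)&(W[...,2]>z0)&(W[...,2]<z1); r.append((int(m.sum()),W[m].mean(0).round(1).tolist()))
        print(n,k,r)
st()
arm.finish_job()"
```

```text
top stapler [(345, [725.2, 50.7, 34.8]), (270, [728.3, 59.6, 35.4])]
top tin [(329, [510.7, 222.0, 48.8]), (329, [510.9, 222.1, 48.6])]
top block [(283, [644.9, 214.2, 52.6]), (284, [645.2, 214.1, 52.2])]
top plate [(1640, [564.9, 166.9, 33.1]), (1644, [566.1, 167.0, 33.1])]
side stapler [(323, [725.4, 59.5, 34.0]), (320, [725.5, 59.7, 34.1])]
side tin [(371, [510.9, 226.4, 48.8]), (365, [510.9, 226.1, 48.9])]
side block [(332, [644.8, 218.9, 52.7]), (334, [644.6, 218.9, 52.6])]
side plate [(1422, [564.9, 165.3, 33.7]), (1430, [564.8, 165.4, 33.8])]
t 19.5 tcp [502.2 -30.9 205.9] yaw_y -0.54 tilt [-0.001  0.   ] F [ 0.1 -0.   0.4] gap 0.7
the job is handed in; nothing more can be done
```

I pushed the black pad about 50 mm sideways into line with the empty bay, then from behind with both fingers into the empty bridge. I then took the hand up and away and handed the job in at 19.5 s.

**Last checks on the pad:**
- **Flush:** the wrist view from above the edge put the pad's rear edge about 0.5 to 0.9 mm short of the bridge's front edge.
- **Square and centred:** it was about 0.3° off square. Before the last few millimetres of push it was about 1.7 mm off the bay's centre; I did not re-measure that.

**Other objects:** the tin, note block and stapler stayed put to within about 0.3 mm by the side camera. The turquoise and blue look-alikes had not moved in the side view. I did not compare the sanitiser or pen cup with their start positions, but the hand never went near them.

**What disagreed:**
- **Fingertip height:** the real tips stood about 30 mm above the reported TCP, instead of 17 mm below it. My first sideways stroke therefore passed over the pad without moving it. I corrected this from the camera depths.
- **Stapler from above:** the top view showed a shift in the stapler's centroid with fewer pixels visible, most likely because the arm partly hid it. The side view showed no change.
- **Final picture:** I could not view it because the picture limit was reached, so the last check was by numbers only.

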